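# Put the tin away in the roll-top bin

### The arm

A 6-joint arm with a two-finger parallel gripper is mounted at the origin on a cart in front of the work surface, level with it; the furniture and walls round the work are solid. World frame = base frame: x ahead of the robot, y to its left, z up, the work surface at z = 0. Lengths are in mm, angles in degrees, forces in N, time in s.
With the tool pointing down it reaches from about 300 to 850 mm from the base axis. Payload 4.2 kg.
Tool frame: the origin (TCP) lies at the very end of the fingers, on their centre line; the grasp point (between the pads) lies 19 mm behind it; x points along the fingers, y is the direction in which the jaws open and shut, and the axes are right-handed (so a half turn about x gives the same grasp; the last joint's range is limited). The gripper opens to 91 mm and grips with 3 to 60 N. Pads are 32 mm wide; open, the fingers measure 118 mm over their backs; the gripper's body (76 mm by 178 mm) begins 60 mm behind the grasp point.
Start: joints at [67.38, 18.312, 89.639, -0, 72.044, -1.146], TCP at [210.503, 535.1, 213.976] pointing down, gripper open.
Joint ranges: [-177.97, 177.97], [-48.28, 115.42], [12.27, 149.76], [-77.06, 257.06], [2.81, 150.46], [-146.56, 146.56]. Speed limits (degrees/s): [147.25, 147.25, 180, 180, 180, 180].

### API

Orientations are given as [roll, pitch, yaw] about the fixed x, y, z axes, in that order (R = Rz(yaw) Ry(pitch) Rx(roll)).
In Python, from workcell import sensors, grab_frame, job_done, finder gives the robot as it stands.
- The arm moves only by the tool play_rows, never from a script. Its argument "motion" is a list of rows, each a list of 5 numbers: the shift along the world's x, y, z in m, then the turn about the world's z in rad, then the opening, from 0 (shut) to 1 (fully open). In form: [[tx, ty, tz, roll, fingers], ...]. A call has exactly 8 rows; each row is the pose to reach, as a shift and turn from the pose commanded when the call began; what a row does not reach only later rows make up. A row lasts 1/12 s, in which the tool goes at most 41.7 mm and 7.16 degrees, less where a joint would pass 70% of its speed; a pose out of reach is approached as far as the arm can. A call with a gripper value outside its range is refused whole. The fingers move at their own pace and stop on an object; "squeeze" is the grip in N (left out, the last holds). Time passes only in rows, so rows that repeat a pose let the fingers close, or fill a call up. It gives the time, the measured TCP pose, the force and the opening at its end, in the units of the state.
- sensors.state(): the state, without advancing time (a new reading comes with each control period).
- grab_frame(name): name is "side" or "top"; returns a dict with "img" (420x560x3 uint8, blue, green, red), "fx", "fy", "cx", "cy" (pixels), "k1" (the pictures are not rectified: a ray, as slopes to the right and down, at radius r is drawn at 1 + k1 r^2 times it, then the intrinsics apply), "rvec" (rotation vector, rad) and "tvec" (3), from world to camera coordinates, as OpenCV has them. Camera axes: x right, y down, z forward; pixel columns grow to the right and rows downward; lengths in mm; the calibration is good to about 2 mm. A picture is of the moment at which its call begins. There is no depth.
- job_done(): hands the job in, once; it reports no verdict.
Trained networks look in a picture, given as the dict that the camera call returned (one of the last four; its "shot" number tells which), for a name from the list of things; names that differ only in an ending like _2 or _b are one class to them, and where a whole thing is asked for, a point or a joint stands for the part that bears it (a point fixed in the world has none). Each returns a list of dicts, best first, with "conf" (0 to 1); they miss things now and then, are a little off and sometimes report something else, mostly with a low value. They report only what shows in the picture. A call takes as long as a camera call. They do not tell look-alikes from the thing itself.
- finder.spot_in(picture, label): "point" ([column, row] in pixels, amid what is visible of it).
- finder.spot_point(picture, label): "point" ([column, row] in pixels: a listed point, or the origin of a listed thing).
The state is a dict: "time_s": time; "qpos": joint angles; "qvel": joint speeds; "effort": joint torques, N m; "ee_pos": TCP position; "ee_rot": TCP orientation; "force": force on the tool from outside, world axes, zero at the start; "torque": the same for the moment, N m; "gripper_width": finger opening in mm.
Only numpy, scipy, OpenCV 4.12 (cv2) and the standard library are available. Lean on these libraries where they do the work, as an engineer would, in place of code of your own. Each camera call takes 0.05 s, during which the arm holds its last target.

### The job

Put the small food tin away in the wooden roll-top bin: roll the bin's slatted cover all the way up by its bar handle, stand the tin upright on the bin's floor, let go of it, and roll the cover fully down again until it is shut. Do not knock over the salt shaker near the tin or the jam jar in the bin.

Things in the scene. Friction and masses are not known exactly. Their poses are not given: they have to be found in the camera images.
- bin: Light-wood roll-top bread bin, half-round from the side, fixed to the worktop: 332 mm deep (x), 288 wide (y), 196 high. Origin: centre of its underside; x runs from its open front to its rear (away from the robot), y to its left, z up. 260 mm wide inside, floor top 12 mm above the origin. Front sill 12 mm thick, 38 high, at x = -154 mm. Rear is a fixed hood. A jam jar stands in the rear.
- bin_axis (a point): Centre of the cover's circular track, at (0, 0, 30 mm) in the bin's frame; the track's axis is the bin's y. The cover is a shell of slats of outer radius 150 mm, inner 142 mm, about it.
- bin_spot (a point): Middle of the front part of the bin's floor, at (-88, 0, 12 mm) in the bin's frame, a good place for the tin. With the cover up the bin is open to above from the sill to about x = -20 mm. A tin centred at x = -98 to -75 mm, y = -90 to 90 mm clears the shutting cover and the jar.
- cover (a joint): The slatted cover's turn about the bin's axis, in rad: 0 fully shut, growing as it rolls up and back, stop at 1.35 (fully up). It stays where it is left (friction, about 2 to 5 N along the arc at the bar). Starts slightly ajar.
- cover_bar (a point): Middle of the cover's handle: a level steel bar along the bin's y, 12 mm thick, 110 long between two posts, 186 mm from the axis, 30 mm clear of the slats. In the bin's frame at (-186 cos a, 0, 30 + 186 sin a) mm, a = 0.244 + joint value: low at the front when shut, on top when fully up. It turns in the gripping fingers, so the hand may keep one tilt along the whole arc.
- tin: Small cylindrical food tin with bare metal ends and a green paper label, 57 mm diameter, 72 mm high, about 0.18 kg, upright on the worktop left of the bin. Origin at the centre of its underside, z up its axis.
- salt_shaker: Glass salt shaker with a grey domed top, 44 mm diameter, 90 mm high; origin at the centre of its underside. Stands near the tin (the two swap places); must not be knocked over.
- jam_jar: Jam jar with a pale lid, 68 mm diameter, 84 mm high; origin at the centre of its underside. Stands inside the bin at the rear (x about 50 mm); must not be knocked over.
There are look-alikes about, which are no part of the job. What is shaped like the tin but purple or red is not meant.

How it is judged (in metres and radians):
On the way, in this order (a step that is already met when the one before it is completed fails the run):
1. the cover is rolled up (joint above 1.15 of 1.35) (value of joint cover above 1.15 rad), for 0.2 s.
2. the tin stands upright on the bin's floor, let go, with the cover still up (x of tin in the frame of bin between -0.13 and 0.12 m and y of tin in the frame of bin between -0.115 and 0.115 m and z of tin in the frame of bin below 0.02 m and angle between tin's own z axis and vertical below 0.15 rad and linear speed of tin below 0.03 m/s and contact force between tin and the fingers below 0.2 N and value of joint cover above 0.6 rad), for 0.2 s.
At the end, for the whole second after the job is handed in: The cover is fully down (joint under 0.05 rad, 10 mm at the bar) and the tin stands at rest inside the bin on its floor, upright within 0.15 rad (value of joint cover below 0.05 rad and x of tin in the frame of bin between -0.13 and 0.12 m and y of tin in the frame of bin between -0.115 and 0.115 m and z of tin in the frame of bin below 0.02 m and angle between tin's own z axis and vertical below 0.15 rad and linear speed of tin below 0.03 m/s); the robot touches nothing.
It fails at once if the salt shaker or the jam jar is knocked over (leans more than 0.6 rad) (angle between any of salt_shaker, jam_jar's own z axis and vertical above 0.6 rad).
It also fails if it takes over 67 s, if anything falls off the work surface, if the arm or the gripper's body presses on something with over 40 N, if the wrist force passes 120 N, or if a joint passes its speed limit or range.

## Working session

There is one attempt and no reset: what is moved stays moved. The work goes in short steps, Python scripts to look and compute and a tool call to move; the robot and the scene stay as the last step left them, time stands still between calls to the robot, and variables do not carry over. Pictures are saved under pics/ and viewed, and the job is handed in when it is done.

Besides the shell and the picture viewer there is one more tool, called as name(argument=value, ...), one argument or row to a line, values as JSON. play_rows: Moves the arm, as the interface text tells. Its arguments: {"type":"object","properties":{"motion":{"type":"array","items":{"type":"array","items":{"type":"number"}}},"squeeze":{"type":"number"}},"required":["motion"]}

```bash
mkdir -p pics; ls; python3 - <<'E'
from workcell import sensors, grab_frame, finder
import cv2
s=sensors.state(); print({k:(v) for k,v in s.items() if k in('time_s','ee_pos','ee_rot','force','gripper_width')})
for n in('side','top'):
    p=grab_frame(n); cv2.imwrite(f'pics/{n}0.png',p['img'])
    print(n,{k:v for k,v in p.items() if k!='img'})
    for l in('tin','salt_shaker','jam_jar','bin','cover_bar','bin_spot','bin_axis'):
        print(l,[( [round(float(c)) for c in d['point']],round(d['conf'],2)) for d in finder.spot_point(p,l)][:5])
E
```

```text
pics
{'time_s': 0.0, 'ee_pos': array([210.32555732, 534.62360168, 213.14100329]), 'ee_rot': array([ -89.86225325,   89.90203924, -111.33500553]), 'force': array([-0.90478653, -0.46322768,  0.53819521]), 'gripper_width': 91.05767311048162}
side {'fx': 518.9664486795489, 'fy': 518.9664486795489, 'cx': 277.5845937651735, 'cy': 211.96115969845675, 'k1': -0.17858403583016266, 'rvec': array([ 0.89556326, -2.67898307,  0.86905237]), 'tvec': array([ 506.78322923,  205.47333382, 1124.26624831]), 'shot': 1}
tin [([279, 256], 0.96), ([225, 268], 0.92), ([232, 323], 0.9)]
salt_shaker [([226, 266], 0.73), ([283, 160], 0.17)]
jam_jar [([285, 151], 0.59)]
bin [([285, 161], 0.81)]
cover_bar [([335, 168], 0.96)]
bin_spot [([310, 176], 0.8)]
bin_axis [([285, 151], 0.88)]
top {'fx': 534.672356016573, 'fy': 534.672356016573, 'cx': 290.5338505598998, 'cy': 207.5939003179948, 'k1': -0.14242095112551648, 'rvec': array([ 1.64015702, -2.09054251,  0.69748027]), 'tvec': array([ 285.28905041,  406.53779535, 1058.73669328]), 'shot': 2}
tin [([199, 261], 0.87), ([214, 298], 0.75)]
salt_shaker [([243, 262], 0.57)]
jam_jar []
bin []
cover_bar []
bin_spot []
bin_axis []
```

View pics/side0.png

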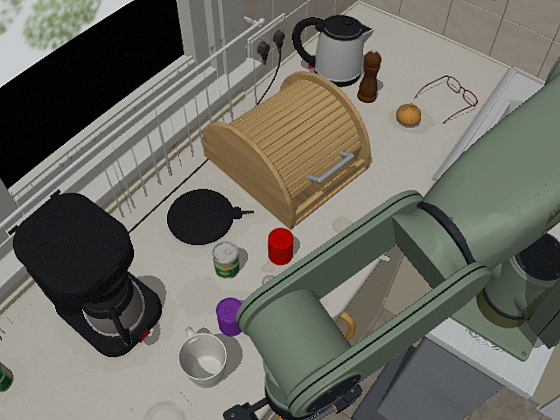

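View pics/top0.png

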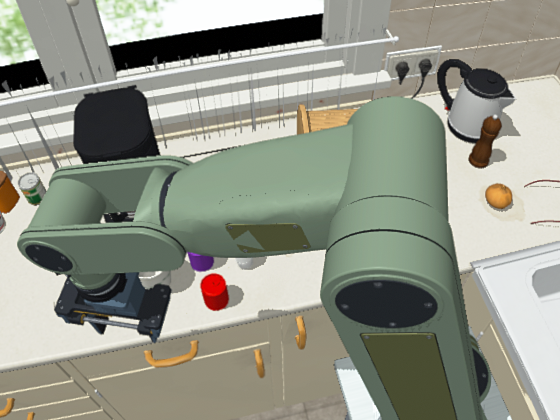

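```bash
cat > h.py <<'E'
import numpy as np, cv2
from workcell import sensors, grab_frame, finder
def cam(p):
    K=np.array([[p['fx'],0,p['cx']],[0,p['fy'],p['cy']],[0,0,1]]);D=np.array([p['k1'],0,0,0,0.]);return K,D
def proj(p,P):
    K,D=cam(p);return cv2.projectPoints(np.array(P,float).reshape(-1,3),p['rvec'],p['tvec'],K,D)[0].reshape(-1,2)
def ray(p,uv):
    K,D=cam(p);R=cv2.Rodrigues(p['rvec'])[0]
    n=cv2.undistortPoints(np.array([[uv]],float),K,D).ravel()
    return -R.T@p['tvec'], R.T@np.array([n[0],n[1],1])
def onz(p,uv,z):
    o,d=ray(p,uv);return o+d*(z-o[2])/d[2]
def binpt(b,q):
    x,y,yaw=b;c,s=np.cos(yaw),np.sin(yaw);q=np.array(q,float).reshape(-1,3)
    return np.c_[x+c*q[:,0]-s*q[:,1],y+s*q[:,0]+c*q[:,1],q[:,2]]
def save(img,n,box=None,s=1):
    if box: img=img[box[1]:box[3],box[0]:box[2]]
    cv2.imwrite('pics/'+n+'.png',cv2.resize(img,None,fx=s,fy=s,interpolation=cv2.INTER_CUBIC))
E
python3 - <<'E'
from h import *
p=grab_frame('side')
save(p['img'],'cropA',(150,60,400,350),2)
t=grab_frame('top'); save(t['img'],'cropB',(0,150,300,330),2.6)
for n,uv in dict(green=(225,268),red=(279,256),purple=(232,323),edge=(2,385),bin=(285,161),bar=(335,168)).items(): print(n,onz(p,uv,0 if n!='bar' else 75).round())
for n,uv in dict(greenL=(34,202),red=(214,306),shaker=(243,264)).items(): print(n,onz(t,uv,0).round())
print('cams',ray(p,(0,0))[0],ray(t,(0,0))[0])
E
```

```text
green [557. 301.   0.]
red [478. 202.   0.]
purple [458. 396.   0.]
edge [748. 812.   0.]
bin [639. -41.   0.]
bar [492. -42.  75.]
greenL [743. 817.   0.]
red [333. 390.   0.]
shaker [426. 305.   0.]
cams [ 119.15887971  701.86990987 1027.71733489] [-234.87550299  350.17073866 1090.77961061]
```

View pics/cropA.png

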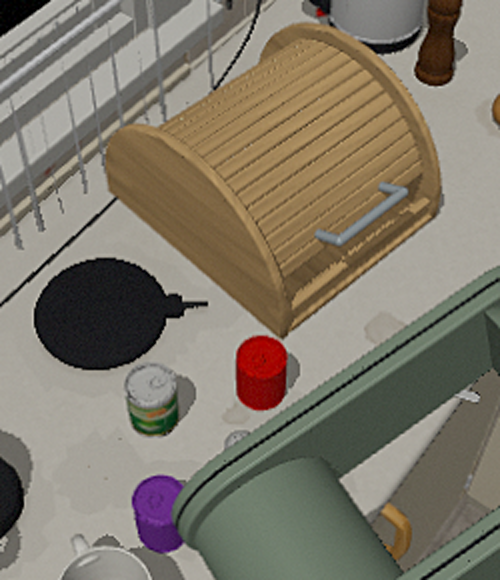

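View pics/cropB.png

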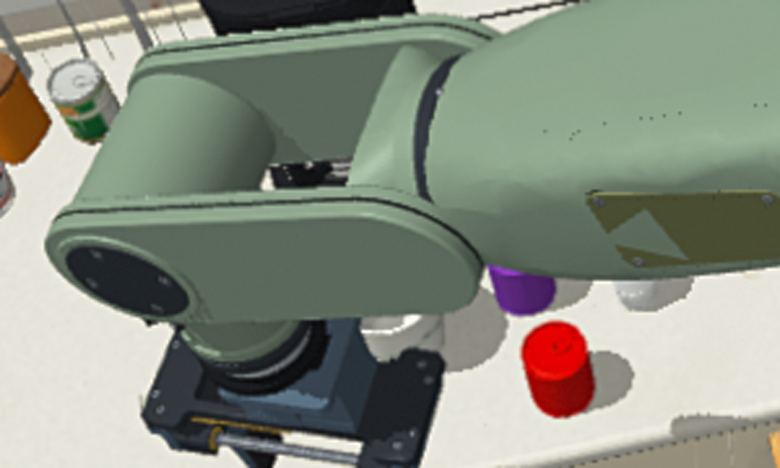

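```bash
python3 - <<'E'
from h import *
from scipy.optimize import least_squares
p=grab_frame('side')
save(p['img'],'cropC',(190,60,390,240),4)
M=[((-166,144,0),(291,226)),((166,144,0),(204,155)),((-166,-144,0),(369,164)),((0,0,0),(285,161)),((-88,0,12),(310,176)),((0,0,30),(285,151))]
P=[m[0] for m in M];U=np.array([m[1] for m in M],float);w=np.array([2,2,2,1,1,1.])[:,None]
bars=np.array([[318,183],[351,155]]) # bar ends
def barp(j): 
    a=.244+j; return [(-186*np.cos(a),y,30+186*np.sin(a)) for y in(55,-55)]
def f(v):
    r=(proj(p,binpt(v[:3],P))-U)*w; r2=(proj(p,binpt(v[:3],barp(v[3])))-bars)
    return np.r_[r.ravel(),r2.ravel()]
s=least_squares(f,[640,-41,0,.1],loss='soft_l1');print(s.x.round(3),s.fun.round(1))
b=s.x
im=cv2.resize(p['img'],None,fx=4,fy=4,interpolation=cv2.INTER_CUBIC)
def pl(Q,c):
    q=(proj(p,binpt(b[:3],Q))*4+1.5).astype(int); cv2.polylines(im,[q.reshape(-1,1,2)],False,c,1)
pl([(-166,144,0),(166,144,0)],(0,0,255));pl([(-166,144,0),(-166,-144,0)],(0,0,255))
th=np.linspace(0,np.pi,40)
for y in(144,-144): pl([(-166*np.cos(t),y,30+166*np.sin(t)) for t in th],(255,0,0))
pl(barp(b[3]),(0,0,255))
cv2.imwrite('pics/fit.png',im[240:960,760:1540])
E
```

```text
[ 6.43319e+02 -4.73050e+01 -1.55000e-01  1.82000e-01] [ 0.7  3.4 -1.8 -3.2 -1.6  1.5  0.2 -2.2 -0.4 -1.7  0.4  0.1  3.1 -2.9
  1.3  0.6]
```

View pics/fit.png

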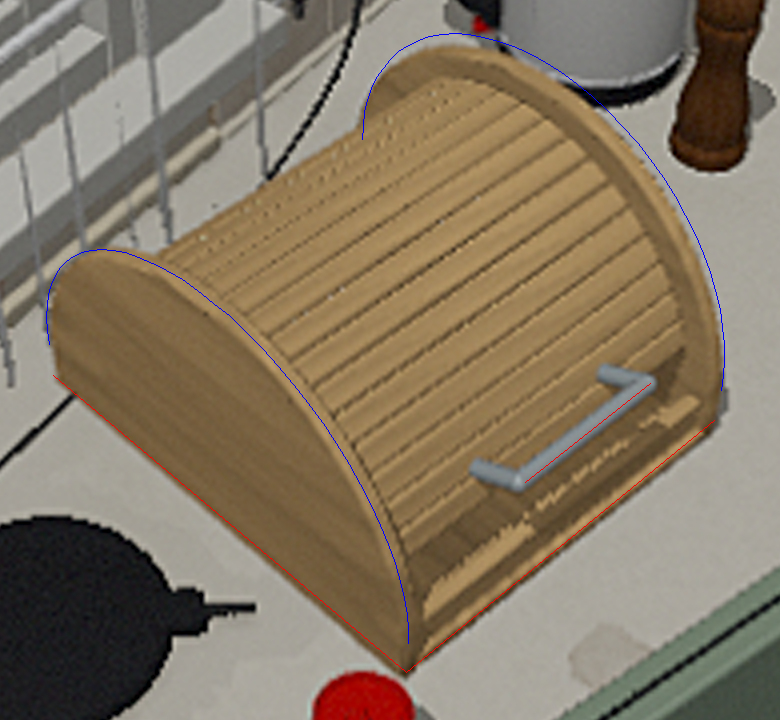

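```bash
python3 - <<'E'
from h import *
from scipy.optimize import least_squares
p=grab_frame('side')
M=[((-166,144,0),(291.2,227.3)),((166,144,0),(203.6,154)),((-166,-144,0),(368,166.5))]
P=[m[0] for m in M];U=np.array([m[1] for m in M],float)
bars=np.array([[319.6,180.2],[352.5,155]]) # bar ends
def barp(j): 
    a=.244+j; return [(-186*np.cos(a),y,30+186*np.sin(a)) for y in(57,-57)]
def f(v):
    r=(proj(p,binpt(v[:3],P))-U); r2=(proj(p,binpt(v[:3],barp(v[3])))-bars)
    return np.r_[r.ravel(),r2.ravel()]
s=least_squares(f,[640,-41,0,.1],loss='soft_l1');print(s.x.round(3),s.fun.round(1))
b=s.x
im=cv2.resize(p['img'],None,fx=4,fy=4,interpolation=cv2.INTER_CUBIC)
def pl(Q,c):
    q=(proj(p,binpt(b[:3],Q))*4+1.5).astype(int); cv2.polylines(im,[q.reshape(-1,1,2)],False,c,1)
pl([(-166,144,0),(166,144,0)],(0,0,255));pl([(-166,144,0),(-166,-144,0)],(0,0,255))
th=np.linspace(0,np.pi,40)
for y in(144,-144): pl([(-166*np.cos(t),y,30+166*np.sin(t)) for t in th],(255,0,0))
pl(barp(b[3]),(0,0,255))
cv2.imwrite('pics/fit2.png',im[240:960,760:1540])
print(binpt(b[:3],[np.mean(barp(b[3]),0),(-186*np.cos(1.594),0,30+186*np.sin(1.594)),(-88,0,12)]).round())
E
```

```text
[ 6.41702e+02 -4.57900e+01 -1.63000e-01  2.02000e-01] [-0.4  1.2 -0.3 -0.5  0.5 -0.7  0.2  0.   0.  -0.1]
[[476. -19. 110.]
 [646. -46. 216.]
 [555. -32.  12.]]
```

View pics/fit2.png

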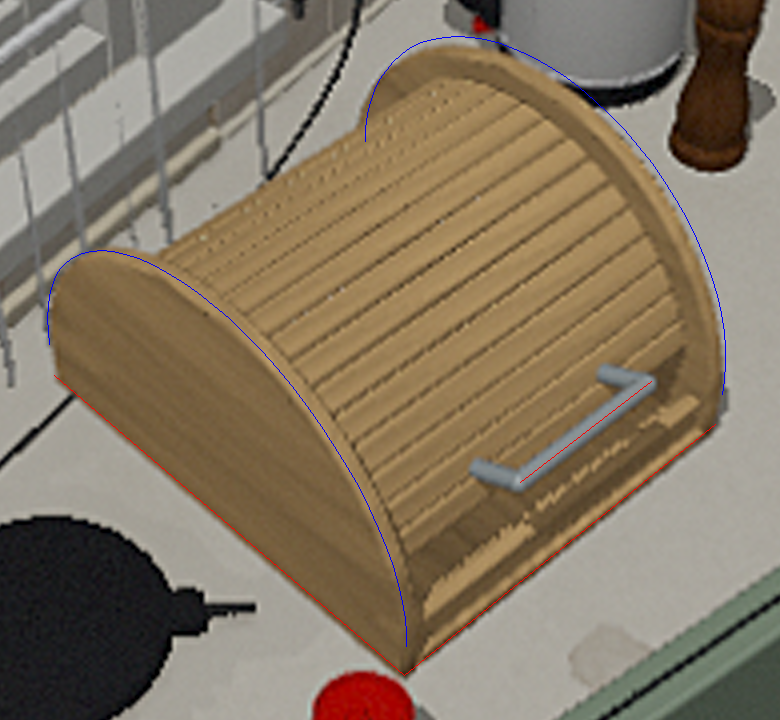

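```bash
python3 - <<'E'
from h import *
from scipy.spatial.transform import Rotation as R
s=sensors.state()
M=R.from_euler('xyz',s['ee_rot'],degrees=True).as_matrix();print(M.round(3)); a=np.degrees(np.arctan2(M[1,1],M[0,1]));print('jaw',a,'turn',(-9.34-a+90)%180-90, s['qpos'],s['time_s'])
E
```

```text
[[ 0.     0.366  0.931]
 [ 0.     0.931 -0.366]
 [-1.     0.    -0.   ]]
jaw 68.5242366840169 turn -77.8642366840169 [ 6.73792058e+01  1.83115599e+01  8.96391110e+01  1.04592583e-03
  7.20439038e+01 -1.14535329e+00] 1.0
```

play_rows(
  motion=[
    [0.017, -0.035, 0, -0.085, 0.6],
    [0.033, -0.069, 0, -0.17, 0.24],
    [0.05, -0.104, 0, -0.255, 0.24],
    [0.066, -0.139, 0, -0.34, 0.24],
    [0.083, -0.173, 0, -0.425, 0.24],
    [0.1, -0.208, 0, -0.51, 0.24],
    [0.116, -0.242, 0, -0.595, 0.24],
    [0.133, -0.277, 0, -0.68, 0.24],
  ],
)

```text
time_s: 1.67
ee_pos: [343.8, 256.5, 214.2]
ee_rot: [95.9, 90.0, 35.2]
force: [1.1, -0.5, -0.3]
gripper_width: 40.8
```

play_rows(
  motion=[
    [0.017, -0.035, 0, -0.085, 0.24],
    [0.033, -0.069, 0, -0.17, 0.24],
    [0.05, -0.104, 0, -0.255, 0.24],
    [0.066, -0.139, 0, -0.34, 0.24],
    [0.083, -0.173, 0, -0.425, 0.24],
    [0.1, -0.208, 0, -0.51, 0.24],
    [0.116, -0.242, 0, -0.595, 0.24],
    [0.132, -0.277, 0, -0.679, 0.24],
  ],
)

```text
time_s: 2.33
ee_pos: [476.0, -20.8, 214.2]
ee_rot: [113.4, 90.0, 13.8]
force: [0.8, 1.1, -0.5]
gripper_width: 21.8
```

play_rows(
  motion=[
    [0, 0, -0.025, 0, 0.24],
    [0, 0, -0.05, 0, 0.24],
    [0, 0, -0.064, 0, 0.24],
    [0, 0, -0.064, 0, 0.24],
    [0, 0, -0.064, 0, 0.24],
    [0, 0, -0.064, 0, 0.24],
    [0, 0, -0.064, 0, 0.24],
    [0, 0, -0.064, 0, 0.24],
  ],
)

```text
time_s: 3.0
ee_pos: [476.3, -18.7, 151.2]
ee_rot: [95.9, 89.8, -3.4]
force: [0.3, 0.1, -0.1]
gripper_width: 21.9
```

```bash
python3 - <<'E'
from h import *
p=grab_frame('side');t=grab_frame('top')
save(p['img'],'s1',None,1.4);save(t['img'],'t1',None,1.4)
s=sensors.state();print(s['ee_pos'],s['ee_rot'],s['gripper_width'],s['time_s'],s['force'])
for q,n in((p,'side'),(t,'top')):
  for l in('tin','salt_shaker','jam_jar','bin','cover_bar','bin_spot'):
    print(n,l,[( [round(float(c)) for c in d['point']],round(d['conf'],2),onz(q,d['point'],110 if l=='cover_bar' else 0).round()) for d in finder.spot_point(q,l)][:5])
E
```

```text
[475.96543626 -18.7762978  150.79683397] [94.31719681 89.89495422 -5.00096189] 21.79859639693427 3.1 [-0.36400489  0.35354131  0.16994046]
side tin [([278, 348], 0.96, array([346., 382.,   0.])), ([227, 266], 0.85, array([556., 295.,   0.])), ([284, 252], 0.79, array([474., 186.,   0.])), ([232, 322], 0.61, array([459., 393.,   0.])), ([310, 177], 0.42, array([556., -35.,   0.]))]
side salt_shaker [([273, 298], 0.93, array([424., 297.,   0.]))]
side jam_jar []
side bin [([283, 164], 0.66, array([637., -31.,   0.]))]
side cover_bar [([335, 168], 0.79, array([477., -15., 110.]))]
side bin_spot [([311, 176], 0.7, array([554., -40.,   0.]))]
top tin [([213, 301], 0.86, array([347., 391.,   0.])), ([200, 261], 0.77, array([458., 405.,   0.])), ([234, 222], 0.62, array([552., 303.,   0.]))]
top salt_shaker [([246, 263], 0.61, array([428., 299.,   0.]))]
top jam_jar []
top bin [([354, 174], 0.84, array([632., -37.,   0.]))]
top cover_bar [([369, 192], 0.84, array([482., -15., 110.]))]
top bin_spot [([358, 199], 0.62, array([549., -20.,   0.]))]
```

View pics/s1.png

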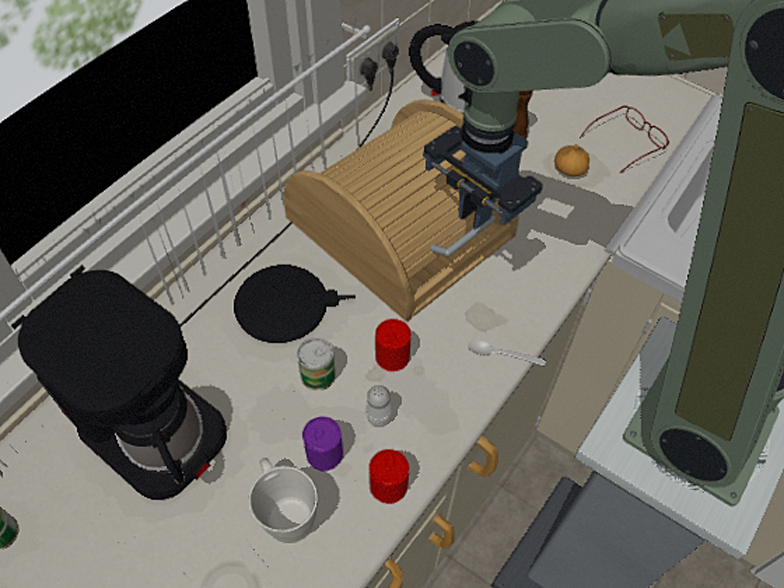

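View pics/t1.png

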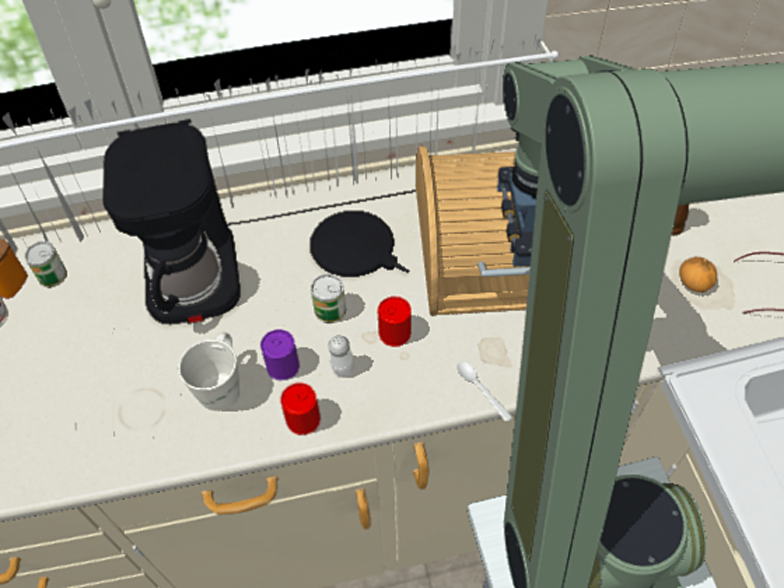

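```bash
python3 - <<'E'
from h import *
b=(641.7,-45.8,-.163)
t=grab_frame('top');p=grab_frame('side')
def ov(p,n,box,S,j=.202):
    im=cv2.resize(p['img'],None,fx=S,fy=S,interpolation=cv2.INTER_CUBIC)
    def pl(Q,c,w=None):
        Q=binpt(b,Q) if w is None else Q
        q=((proj(p,Q)+.5)*S-.5).astype(int); cv2.polylines(im,[q.reshape(-1,1,2)],False,c,1)
    pl([(-166,144,0),(166,144,0)],(0,0,255));pl([(-166,144,0),(-166,-144,0)],(0,0,255))
    a=.244+j;pl([(-186*np.cos(a),y,30+186*np.sin(a)) for y in(57,-57)],(0,0,255))
    th=np.linspace(0,np.pi,40)
    pl([(-166*np.cos(t),144,30+166*np.sin(t)) for t in th],(255,0,0))
    th=np.linspace(0,2*np.pi,40)
    for z in (0,72): pl(np.c_[554+28.5*np.cos(th),299+28.5*np.sin(th),z+0*th],(255,0,255),1)
    B=[int(x*S) for x in box];cv2.imwrite('pics/'+n+'.png',im[B[1]:B[3],B[0]:B[2]])
ov(t,'ot',(210,100,400,240),4);ov(p,'os',(205,70,390,285),2.7)
E
```

```text
(no output)
```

View pics/ot.png

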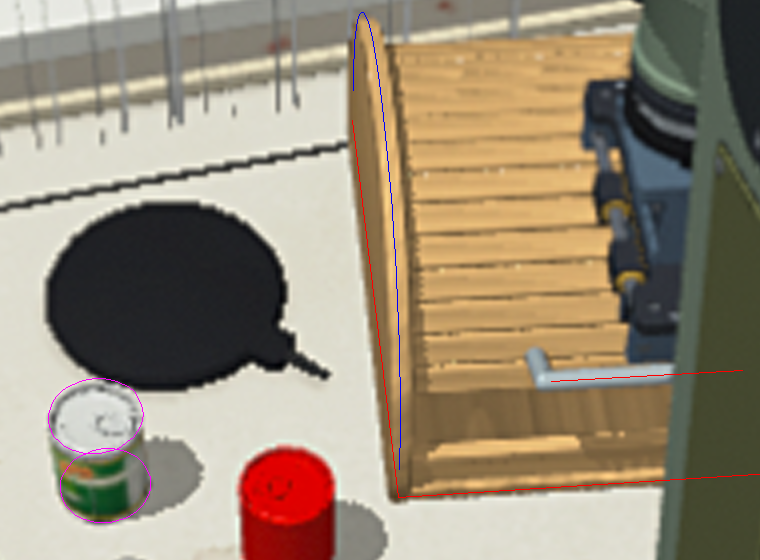

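View pics/os.png

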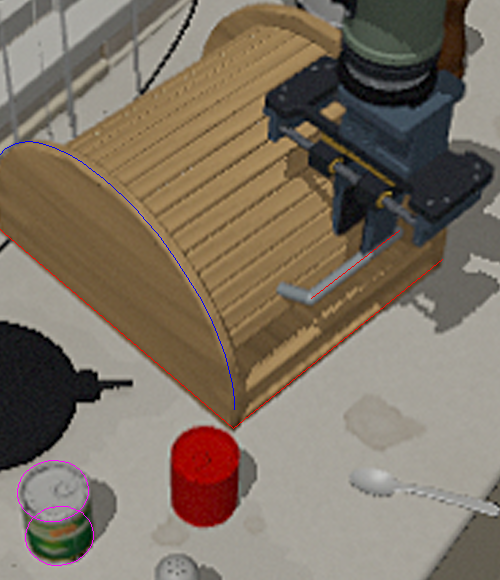

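play_rows(
  motion=[
    [-0.001, 0, -0.012, 0, 0.24],
    [-0.001, 0, -0.024, 0, 0.24],
    [-0.001, 0, -0.034, 0, 0.24],
    [-0.001, 0, -0.044, 0, 0.24],
    [-0.001, 0, -0.051, 0, 0.24],
    [-0.001, 0, -0.054, 0, 0.24],
    [-0.001, 0, -0.054, 0, 0.24],
    [-0.001, 0, -0.054, 0, 0.24],
  ],
)

```text
time_s: 4.47
ee_pos: [474.8, -18.9, 96.2]
ee_rot: [93.6, 90.0, -5.8]
force: [0.2, 0.3, 0.5]
gripper_width: 21.7
```

```bash
python3 - <<'E'
from h import *
p=grab_frame('side');save(p['img'],'s2',(290,80,400,220),5)
E
```

```text
(no output)
```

View pics/s2.png

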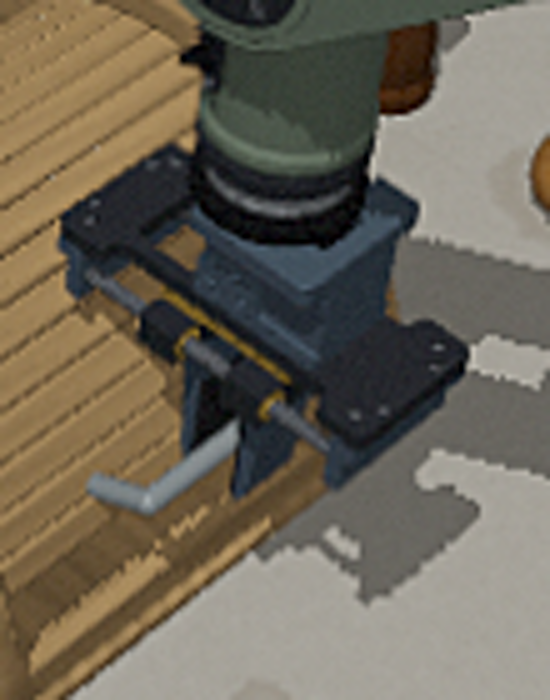

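```bash
python3 - <<'E'
from h import *
a=np.linspace(.446,1.575,25)
P=binpt((0,0,-.163),np.c_[-186*np.cos(a),0*a,30+186*np.sin(a)])/1000
for k in(0,8,16): print((P[k+1:k+9]-P[k]).round(4).tolist())
E
```

```text
[[0.0039, -0.0006, 0.0078], [0.0082, -0.0013, 0.0154], [0.0128, -0.0021, 0.0228], [0.0177, -0.0029, 0.03], [0.023, -0.0038, 0.0369], [0.0286, -0.0047, 0.0436], [0.0345, -0.0057, 0.05], [0.0407, -0.0067, 0.0561]]
[[0.0065, -0.0011, 0.0058], [0.0132, -0.0022, 0.0113], [0.0202, -0.0033, 0.0164], [0.0274, -0.0045, 0.0213], [0.0348, -0.0057, 0.0257], [0.0424, -0.007, 0.0299], [0.0502, -0.0083, 0.0336], [0.0582, -0.0096, 0.037]]
[[0.0081, -0.0013, 0.003], [0.0164, -0.0027, 0.0056], [0.0247, -0.0041, 0.0078], [0.0332, -0.0055, 0.0096], [0.0417, -0.0069, 0.011], [0.0503, -0.0083, 0.012], [0.0589, -0.0097, 0.0126], [0.0675, -0.0111, 0.0127]]
```

play_rows(
  motion=[
    [0, 0, 0, 0, 0.1],
    [0, 0, 0, 0, 0.0],
    [0, 0, 0, 0, 0],
    [0, 0, 0, 0, 0],
    [0, 0, 0, 0, 0],
    [0, 0, 0, 0, 0],
    [0, 0, 0, 0, 0],
    [0, 0, 0, 0, 0],
  ],
  squeeze=25,
)

```text
time_s: 5.18
ee_pos: [476.0, -19.1, 96.5]
ee_rot: [93.2, 89.8, -6.2]
force: [5.8, -0.5, -0.2]
gripper_width: 11.3
```

play_rows(
  motion=[
    [0.005, -0.001, 0.008, 0, 0],
    [0.009, -0.001, 0.015, 0, 0],
    [0.014, -0.002, 0.023, 0, 0],
    [0.019, -0.003, 0.03, 0, 0],
    [0.024, -0.004, 0.037, 0, 0],
    [0.03, -0.005, 0.044, 0, 0],
    [0.036, -0.006, 0.05, 0, 0],
    [0.042, -0.007, 0.056, 0, 0],
  ],
)

```text
time_s: 5.85
ee_pos: [515.5, -25.8, 151.3]
ee_rot: [-86.6, 89.8, 174.1]
force: [3.7, 0.3, -11.5]
gripper_width: 11.4
```

play_rows(
  motion=[
    [0.0065, -0.001, 0.006, 0, 0],
    [0.013, -0.002, 0.011, 0, 0],
    [0.02, -0.003, 0.0165, 0, 0],
    [0.0275, -0.0045, 0.021, 0, 0],
    [0.035, -0.0055, 0.026, 0, 0],
    [0.0425, -0.007, 0.03, 0, 0],
    [0.05, -0.008, 0.0335, 0, 0],
    [0.058, -0.0095, 0.037, 0, 0],
  ],
)

```text
time_s: 6.52
ee_pos: [574.4, -35.7, 190.2]
ee_rot: [-55.0, 89.9, -154.3]
force: [-4.2, -1.3, -0.3]
gripper_width: 10.9
```

play_rows(
  motion=[
    [0.008, -0.001, 0.003, 0, 0],
    [0.0165, -0.0025, 0.0055, 0, 0],
    [0.0245, -0.004, 0.008, 0, 0],
    [0.033, -0.0055, 0.0095, 0, 0],
    [0.0415, -0.007, 0.011, 0, 0],
    [0.05, -0.008, 0.012, 0, 0],
    [0.059, -0.0095, 0.0125, 0, 0],
    [0.0675, -0.011, 0.0125, 0, 0],
  ],
)

```text
time_s: 7.18
ee_pos: [643.3, -47.3, 202.9]
ee_rot: [61.8, 89.8, -37.6]
force: [-3.4, -3.5, 2.9]
gripper_width: 11.5
```

```bash
python3 - <<'E'
from h import *
p=grab_frame('side');save(p['img'],'s3',None,1.4)
s=sensors.state();print(s['ee_pos'],s['force'],s['gripper_width'],s['time_s'])
E
```

```text
[643.79525825 -47.38745209 203.05171678] [-3.35335273 -2.51111393  5.49493197] 11.591966071488846 7.2333
```

View pics/s3.png

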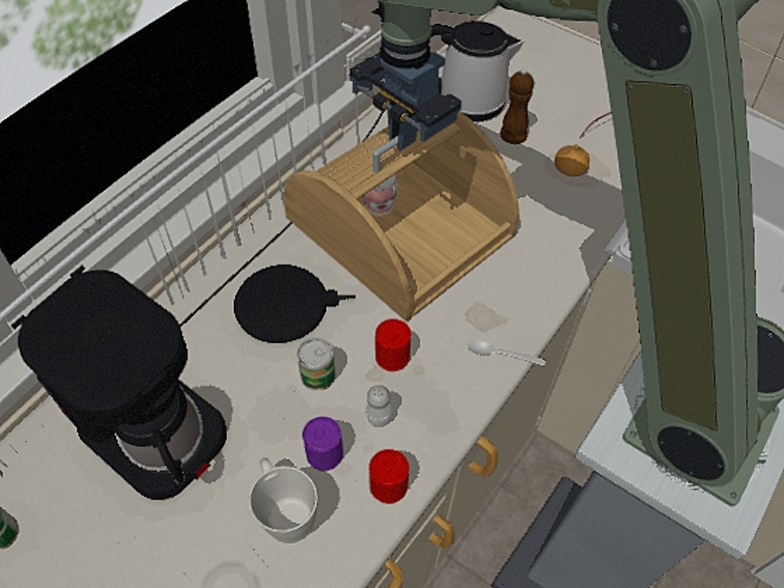

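play_rows(
  motion=[
    [0, 0, 0, 0, 0.26],
    [0, 0, 0, 0, 0.26],
    [0, 0, 0, 0, 0.26],
    [0, 0, 0.008, 0, 0.26],
    [0, 0, 0.02, 0, 0.26],
    [0, 0, 0.035, 0, 0.26],
    [0, 0, 0.05, 0, 0.26],
    [0, 0, 0.07, 0, 0.26],
  ],
)

```text
time_s: 7.9
ee_pos: [641.9, -46.0, 271.9]
ee_rot: [-125.8, 90.0, 134.9]
force: [0.0, 0.8, -0.3]
gripper_width: 23.3
```

```bash
python3 - <<'E'
from h import *
p=grab_frame('side');save(p['img'],'s4',(190,0,390,240),3)
for uv in ((159,307),(143,329)): print(onz(p,uv,0))
print(onz(p,(185,383),0))
E
```

```text
[608.64527811 464.44949831   0.        ]
[600.03853109 523.66739433   0.        ]
[449.88308367 555.70073548   0.        ]
```

View pics/s4.png

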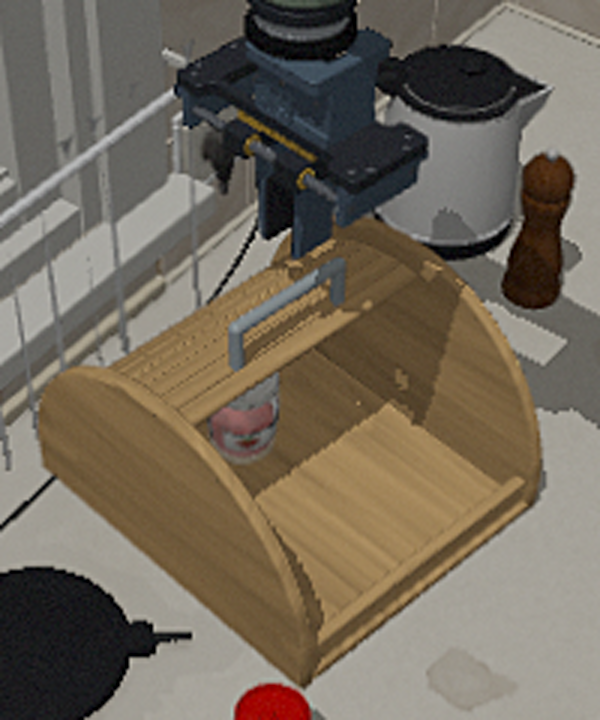

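play_rows(
  motion=[
    [-0.0055, 0.0215, 0, 0.098, 1],
    [-0.011, 0.043, 0, 0.196, 1],
    [-0.0165, 0.065, 0, 0.294, 1],
    [-0.022, 0.0865, 0, 0.392, 1],
    [-0.0275, 0.108, 0, 0.491, 1],
    [-0.033, 0.13, 0, 0.589, 1],
    [-0.0385, 0.151, 0, 0.687, 1],
    [-0.044, 0.173, 0, 0.7855, 1],
  ],
)

```text
time_s: 8.62
ee_pos: [597.9, 127.9, 271.8]
ee_rot: [79.0, 89.9, 25.0]
force: [0.8, 1.0, 0.1]
gripper_width: 74.2
```

play_rows(
  motion=[
    [-0.0055, 0.0215, 0, 0.098, 1],
    [-0.011, 0.043, 0, 0.196, 1],
    [-0.0165, 0.065, -0.01, 0.294, 1],
    [-0.022, 0.0865, -0.03, 0.392, 1],
    [-0.0275, 0.108, -0.05, 0.491, 1],
    [-0.033, 0.13, -0.08, 0.589, 1],
    [-0.0385, 0.151, -0.11, 0.687, 1],
    [-0.0445, 0.173, -0.14, 0.7855, 1],
  ],
)

```text
time_s: 9.28
ee_pos: [553.5, 301.0, 130.8]
ee_rot: [44.3, 89.9, 35.3]
force: [-0.3, 0.7, 0.1]
gripper_width: 91.0
```

```bash
python3 - <<'E'
from h import *
s=sensors.state();print(s['ee_pos'],s['ee_rot'],s['qpos'],s['force'],s['gripper_width'],s['time_s'])
p=grab_frame('side');save(p['img'],'s5',(140,120,340,360),2.5)
t=grab_frame('top');save(t['img'],'t5',(150,130,350,300),3)
for q in(p,t): print([( [round(float(c)) for c in d['point']],round(d['conf'],2),onz(q,d['point'],0).round()) for d in finder.spot_point(q,'tin')][:6])
E
```

```text
[553.46198813 301.00541149 130.80092746] [44.30158112 89.86073059 35.25826234] [ 2.74840268e+01  2.65149889e+01  8.91611644e+01  2.09272655e-02
  6.41858588e+01 -5.34817446e+01] [-0.25394161  0.72109574  0.07609661] 90.97855892076386 9.2833
[([229, 270], 0.84, array([547., 299.,   0.])), ([233, 325], 0.8, array([453., 398.,   0.])), ([276, 345], 0.72, array([353., 379.,   0.])), ([280, 256], 0.71, array([476., 201.,   0.])), ([283, 162], 0.38, array([642., -34.,   0.]))]
[([201, 262], 0.93, array([456., 401.,   0.])), ([282, 236], 0.91, array([483., 198.,   0.])), ([235, 222], 0.82, array([553., 302.,   0.])), ([214, 300], 0.64, array([349., 386.,   0.]))]
```

View pics/s5.png

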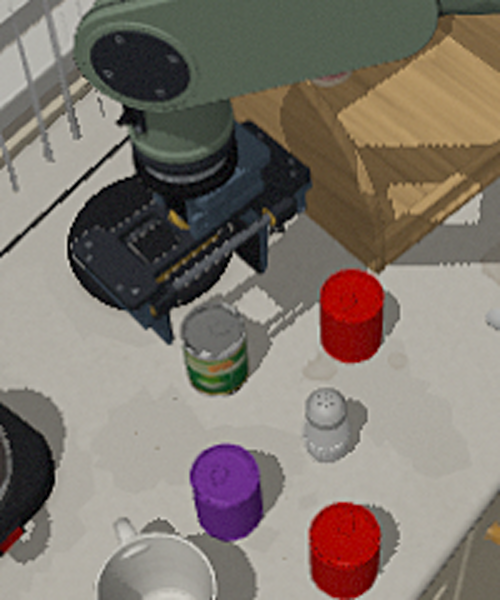

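View pics/t5.png

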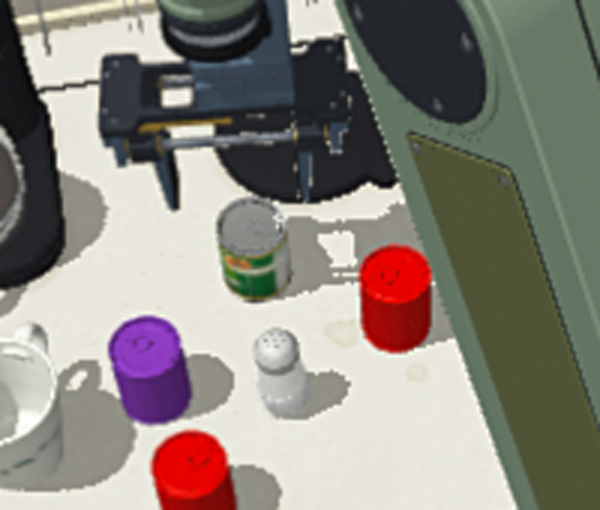

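play_rows(
  motion=[
    [0, 0.001, -0.025, 0, 1],
    [0, 0.001, -0.05, 0, 1],
    [0, 0.001, -0.075, 0, 1],
    [0, 0.001, -0.095, 0, 1],
    [0, 0.001, -0.105, 0, 1],
    [0, 0.001, -0.105, 0, 1],
    [0, 0.001, -0.105, 0, 0.8],
    [0, 0.001, -0.105, 0, 0.4],
  ],
  squeeze=18,
)

```text
time_s: 10.15
ee_pos: [555.2, 301.0, 28.7]
ee_rot: [37.1, 89.8, 27.7]
force: [-0.2, 0.3, -0.4]
gripper_width: 80.5
```

play_rows(
  motion=[
    [0, 0, 0, 0, 0.4],
    [0, 0, 0, 0, 0.4],
    [0, 0, 0, 0, 0.4],
    [0, 0, 0, 0, 0.4],
    [0, 0, 0, 0, 0.4],
    [0, 0, 0.01, 0, 0.4],
    [0, 0, 0.03, 0, 0.4],
    [0, 0, 0.05, 0, 0.4],
  ],
)

```text
time_s: 10.82
ee_pos: [552.7, 300.5, 76.3]
ee_rot: [-156.7, 89.9, -166.0]
force: [-0.1, 0.5, -0.2]
gripper_width: 56.8
```

```bash
python3 - <<'E'
from h import *
p=grab_frame('side');save(p['img'],'s6',(140,120,340,360),2.5)
E
```

```text
(no output)
```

View pics/s6.png

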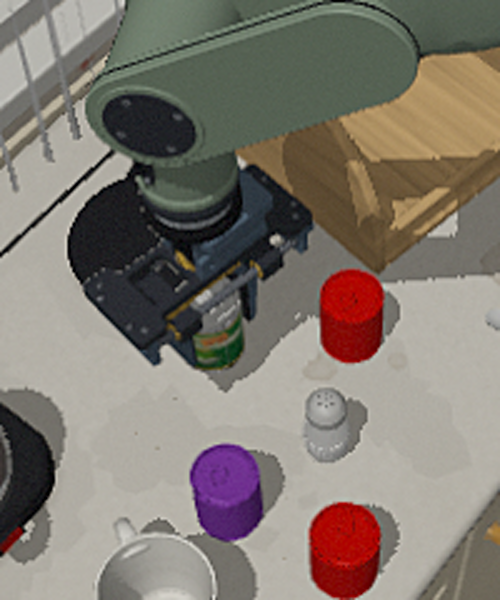

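play_rows(
  motion=[
    [0, 0, 0.025, 0, 0.4],
    [0, 0, 0.055, 0, 0.4],
    [0, 0, 0.085, 0, 0.4],
    [0, 0, 0.115, 0, 0.4],
    [0, 0, 0.145, 0, 0.4],
    [0, -0.015, 0.165, 0, 0.4],
    [0, -0.04, 0.175, 0, 0.4],
    [0, -0.065, 0.175, 0, 0.4],
  ],
)

```text
time_s: 11.53
ee_pos: [554.6, 236.2, 254.3]
ee_rot: [36.0, 89.7, 26.8]
force: [-0.0, 0.2, -2.1]
gripper_width: 57.0
```

play_rows(
  motion=[
    [0, -0.03, 0, 0, 0.4],
    [0, -0.06, 0, 0, 0.4],
    [0, -0.09, 0, 0, 0.4],
    [0, -0.12, 0, 0, 0.4],
    [0, -0.15, 0, 0, 0.4],
    [0, -0.18, 0, 0, 0.4],
    [0, -0.21, 0, 0, 0.4],
    [0.001, -0.235, 0, 0, 0.4],
  ],
)

```text
time_s: 12.2
ee_pos: [554.0, -1.1, 251.1]
ee_rot: [-177.4, 90.0, 173.3]
force: [-0.2, 0.2, -0.9]
gripper_width: 57.0
```

play_rows(
  motion=[
    [0, -0.02, 0, 0, 0.4],
    [0, -0.032, 0, 0, 0.4],
    [0, -0.032, -0.02, 0, 0.4],
    [0, -0.032, -0.045, 0, 0.4],
    [0, -0.032, -0.07, 0, 0.4],
    [0, -0.032, -0.085, 0, 0.4],
    [0, -0.032, -0.09, 0, 0.4],
    [0, -0.032, -0.09, 0, 0.4],
  ],
)

```text
time_s: 12.87
ee_pos: [553.7, -30.9, 160.0]
ee_rot: [176.4, 89.8, 167.1]
force: [-0.0, 0.6, -1.3]
gripper_width: 57.0
```

```bash
python3 - <<'E'
from h import *
s=sensors.state();print(s['ee_pos'],s['ee_rot'],s['force'],s['gripper_width'],s['time_s'])
p=grab_frame('side');save(p['img'],'s7',(190,0,390,240),3)
E
```

```text
[553.65157062 -30.86228834 160.00462588] [176.39269891  89.81153532 167.08594131] [-0.04352826  0.58326059 -1.25723984] 57.04360424038546 12.8667
```

View pics/s7.png

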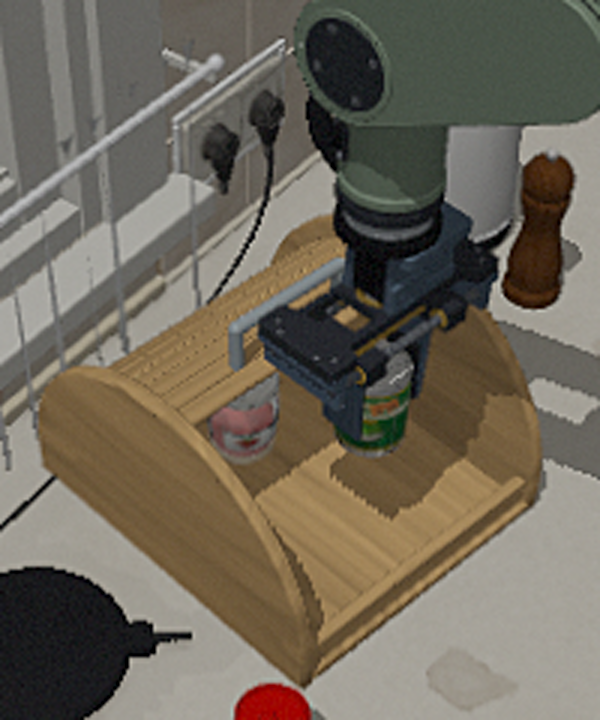

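play_rows(
  motion=[
    [0.001, 0, -0.025, 0, 0.4],
    [0.001, 0, -0.05, 0, 0.4],
    [0.001, 0, -0.075, 0, 0.4],
    [0.001, 0, -0.095, 0, 0.4],
    [0.001, 0, -0.11, 0, 0.4],
    [0.001, 0, -0.118, 0, 0.4],
    [0.001, 0, -0.122, 0, 0.4],
    [0.001, 0, -0.122, 0, 0.4],
  ],
)

```text
time_s: 13.58
ee_pos: [556.5, -31.3, 40.1]
ee_rot: [11.8, 89.9, 2.5]
force: [-0.2, 0.8, -1.8]
gripper_width: 57.0
```

play_rows(
  motion=[
    [0, 0, -0.001, 0, 0.4],
    [0, 0, -0.002, 0, 0.4],
    [0, 0, -0.002, 0, 0.4],
    [0, 0, -0.002, 0, 0.4],
    [0, 0, -0.002, 0, 0.4],
    [0, 0, -0.002, 0, 0.4],
    [0, 0, -0.002, 0, 0.4],
    [0, 0, -0.002, 0, 0.4],
  ],
)

```text
time_s: 14.25
ee_pos: [556.9, -31.4, 39.3]
ee_rot: [7.8, 89.8, -1.5]
force: [0.3, -0.2, 6.1]
gripper_width: 57.3
```

play_rows(
  motion=[
    [0, 0, 0.001, 0, 0.75],
    [0, 0, 0.001, 0, 0.9],
    [0, 0, 0.001, 0, 1],
    [0, 0, 0.001, 0, 1],
    [0, 0, 0.001, 0, 1],
    [0, 0, 0.001, 0, 1],
    [0, 0, 0.001, 0, 1],
    [0, 0, 0.001, 0, 1],
  ],
)

```text
time_s: 14.92
ee_pos: [555.5, -31.4, 38.4]
ee_rot: [158.2, 90.0, 148.9]
force: [-0.3, 0.1, 0.3]
gripper_width: 90.7
```

play_rows(
  motion=[
    [0, 0, 0.015, 0, 1],
    [0, 0, 0.035, 0, 1],
    [0, 0, 0.06, 0, 1],
    [0, 0, 0.09, 0, 1],
    [0, 0, 0.12, 0, 1],
    [0, 0, 0.15, 0, 1],
    [0, 0, 0.18, 0, 1],
    [0, 0, 0.21, 0, 1],
  ],
)

```text
time_s: 15.58
ee_pos: [555.1, -31.4, 250.0]
ee_rot: [111.6, 90.0, 102.3]
force: [0.9, -0.1, -0.3]
gripper_width: 91.2
```

```bash
python3 - <<'E'
from h import *
s=sensors.state();print(s['ee_pos'],s['ee_rot'],s['force'],s['gripper_width'],s['time_s'])
p=grab_frame('side');save(p['img'],'s8',(190,0,390,240),3)
d=finder.spot_point(p,'tin');print([(x['point'],x['conf'],onz(p,x['point'],12).round()) for x in d])
E
```

```text
[555.14205272 -31.37162047 249.98453024] [111.58329482  89.9940298  102.25602159] [ 0.94066688 -0.05676753 -0.28121206] 91.1719908609664 15.5833
[([230.5, 323.9], 0.83, array([455., 403.,  12.])), ([281.3, 253.4], 0.76, array([474., 199.,  12.])), ([310.4, 173.3], 0.62, array([557., -38.,  12.])), ([274.2, 346.4], 0.62, array([352., 387.,  12.]))]
```

View pics/s8.png

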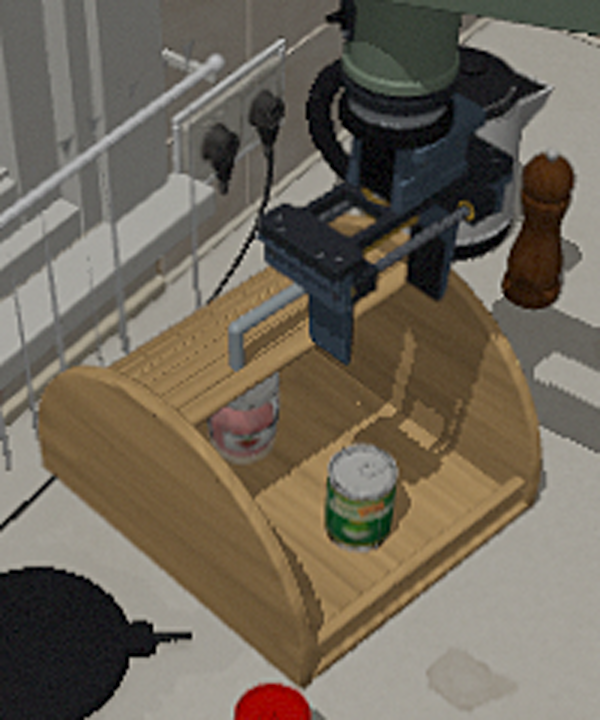

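play_rows(
  motion=[
    [0, 0, 0.012, -0.098, 0.26],
    [0, 0, 0.025, -0.196, 0.26],
    [0.008, -0.001, 0.025, -0.294, 0.26],
    [0.016, -0.002, 0.025, -0.392, 0.26],
    [0.024, -0.004, 0.025, -0.491, 0.26],
    [0.03, -0.005, 0.025, -0.589, 0.26],
    [0.037, -0.006, 0.025, -0.687, 0.26],
    [0.044, -0.007, 0.025, -0.7855, 0.26],
  ],
)

```text
time_s: 16.35
ee_pos: [599.4, -38.5, 272.4]
ee_rot: [-131.2, 89.9, 174.2]
force: [0.2, -0.1, 0.5]
gripper_width: 40.8
```

play_rows(
  motion=[
    [0.006, -0.001, 0, -0.098, 0.26],
    [0.012, -0.002, 0, -0.196, 0.26],
    [0.018, -0.003, 0, -0.294, 0.26],
    [0.024, -0.004, 0, -0.392, 0.26],
    [0.03, -0.005, 0, -0.491, 0.26],
    [0.036, -0.006, 0, -0.589, 0.26],
    [0.042, -0.007, 0, -0.687, 0.26],
    [0.044, -0.008, 0, -0.7855, 0.26],
  ],
)

```text
time_s: 17.02
ee_pos: [643.9, -46.4, 272.0]
ee_rot: [-86.3, 89.9, 174.1]
force: [-0.5, -0.7, -0.3]
gripper_width: 23.6
```

play_rows(
  motion=[
    [0, 0, -0.012, 0, 0.26],
    [0, 0, -0.024, 0, 0.26],
    [0, 0, -0.036, 0, 0.26],
    [0, 0, -0.042, 0, 0.26],
    [0, 0, -0.042, 0, 0.26],
    [0, 0, -0.042, 0, 0.26],
    [0, 0, -0.042, 0, 0.26],
    [0, 0, -0.042, 0, 0.26],
  ],
)

```text
time_s: 17.68
ee_pos: [643.9, -46.4, 232.3]
ee_rot: [94.3, 89.9, -5.0]
force: [-0.4, 0.0, 0.8]
gripper_width: 24.1
```

```bash
python3 - <<'E'
from h import *
s=sensors.state();print(s['ee_pos'],s['force'],s['gripper_width'],s['time_s'])
p=grab_frame('side');save(p['img'],'s9',(190,0,390,240),3)
E
```

```text
[643.93102086 -46.42960591 232.3389869 ] [-0.38876669  0.04929387  0.82285492] 24.072105540707064 17.6833
```

View pics/s9.png

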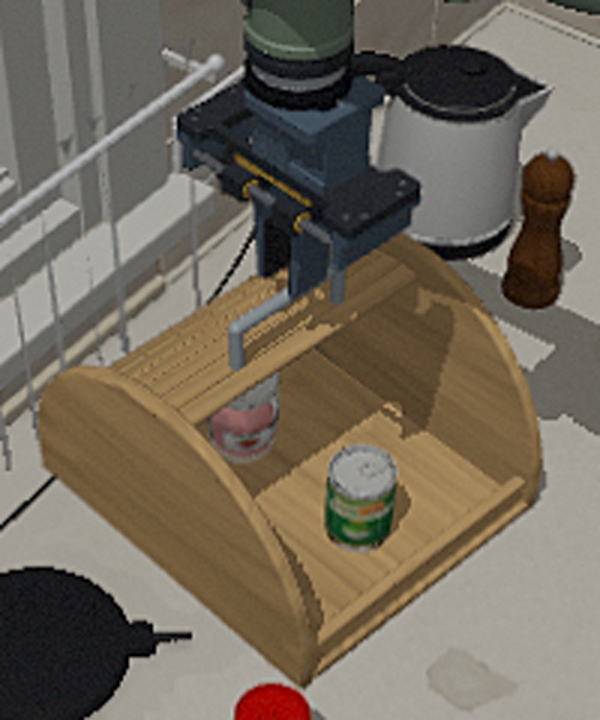

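Aligned over the bar; lower and grip.

play_rows(
  motion=[
    [0, 0, -0.01, 0, 0.26],
    [0, 0, -0.02, 0, 0.26],
    [0, 0, -0.03, 0, 0.26],
    [0, 0, -0.03, 0, 0.26],
    [0, 0, -0.03, 0, 0.1],
    [0, 0, -0.03, 0, 0],
    [0, 0, -0.03, 0, 0],
    [0, 0, -0.03, 0, 0],
  ],
  squeeze=25,
)

```text
time_s: 18.4
ee_pos: [643.8, -46.4, 201.5]
ee_rot: [97.2, 90.0, -2.1]
force: [1.4, -0.8, -2.2]
gripper_width: 11.7
```

play_rows(
  motion=[
    [0, 0, 0, 0, 0],
    [0, 0, 0, 0, 0],
    [0, 0, 0, 0, 0],
    [-0.0085, 0.0015, 0, 0, 0],
    [-0.017, 0.003, -0.0005, 0, 0],
    [-0.0255, 0.004, -0.0015, 0, 0],
    [-0.034, 0.0055, -0.003, 0, 0],
    [-0.0425, 0.007, -0.005, 0, 0],
  ],
)

```text
time_s: 19.07
ee_pos: [604.0, -39.7, 198.9]
ee_rot: [94.1, 89.4, -5.2]
force: [4.5, -0.6, 4.6]
gripper_width: 11.3
```

```bash
python3 - <<'E'
from h import *
s=sensors.state();print(s['ee_pos'],s['force'],s['gripper_width'])
# commanded now
x0=np.array([601.0,-39.5]);c,sn=np.cos(-.163),np.sin(-.163)
d=x0-[641.7,-45.8];xb=c*d[0]+sn*d[1];a0=np.arccos(-xb/186);print('a',a0)
a=np.linspace(a0,.42,17)
P=binpt((0,0,-.163),np.c_[-186*np.cos(a),0*a,30+186*np.sin(a)])/1000
for k in(0,8): print((P[k+1:k+9]-P[k]).round(4).tolist())
E
```

```text
[603.98891762 -39.69459183 198.8982515 ] [ 4.45036397 -0.60843416  4.58243677] 11.268850085486303
a 1.3475328131352229
[[-0.0103, 0.0017, -0.0027], [-0.0204, 0.0034, -0.006], [-0.0304, 0.005, -0.0099], [-0.04, 0.0066, -0.0143], [-0.0495, 0.0081, -0.0193], [-0.0586, 0.0096, -0.0249], [-0.0674, 0.0111, -0.031], [-0.0758, 0.0125, -0.0376]]
[[-0.008, 0.0013, -0.0071], [-0.0156, 0.0026, -0.0146], [-0.0228, 0.0037, -0.0226], [-0.0295, 0.0049, -0.031], [-0.0357, 0.0059, -0.0397], [-0.0414, 0.0068, -0.0488], [-0.0466, 0.0077, -0.0582], [-0.0512, 0.0084, -0.068]]
```

play_rows(
  motion=[
    [-0.0105, 0.0015, -0.0025, 0, 0],
    [-0.0205, 0.0035, -0.006, 0, 0],
    [-0.0305, 0.005, -0.01, 0, 0],
    [-0.04, 0.0065, -0.0145, 0, 0],
    [-0.0495, 0.008, -0.0195, 0, 0],
    [-0.0585, 0.0095, -0.025, 0, 0],
    [-0.0675, 0.011, -0.031, 0, 0],
    [-0.076, 0.0125, -0.0375, 0, 0],
  ],
)

```text
time_s: 19.73
ee_pos: [527.4, -26.7, 161.5]
ee_rot: [99.7, 89.5, 0.4]
force: [3.1, -0.2, 2.0]
gripper_width: 11.7
```

play_rows(
  motion=[
    [-0.008, 0.0015, -0.007, 0, 0],
    [-0.0155, 0.0025, -0.0145, 0, 0],
    [-0.023, 0.0035, -0.0225, 0, 0],
    [-0.0295, 0.005, -0.031, 0, 0],
    [-0.0355, 0.006, -0.0395, 0, 0],
    [-0.0415, 0.007, -0.049, 0, 0],
    [-0.0465, 0.0075, -0.058, 0, 0],
    [-0.0505, 0.008, -0.066, 0, 0],
  ],
)

```text
time_s: 20.4
ee_pos: [475.2, -17.9, 94.0]
ee_rot: [127.3, 89.8, 28.0]
force: [-1.0, 5.8, 4.7]
gripper_width: 11.1
```

play_rows(
  motion=[
    [0, 0, 0, 0, 0.24],
    [0, 0, 0, 0, 0.24],
    [0, 0, 0, 0, 0.24],
    [0, 0, 0.01, 0, 0.24],
    [0, 0, 0.025, 0, 0.24],
    [0, 0, 0.045, 0, 0.24],
    [0, 0, 0.07, 0, 0.24],
    [0, 0, 0.09, 0, 0.24],
  ],
)

```text
time_s: 21.07
ee_pos: [474.8, -19.3, 184.6]
ee_rot: [53.6, 89.9, -45.8]
force: [0.4, -0.6, 1.1]
gripper_width: 21.6
```

```bash
python3 - <<'E'
from h import *
s=sensors.state();print(s['ee_pos'],s['force'],s['gripper_width'],s['time_s'])
p=grab_frame('side');save(p['img'],'s10',(190,0,390,240),3)
E
```

```text
[474.8033896  -19.32369613 184.64724198] [ 0.39614155 -0.5582129   1.07803664] 21.58380515199323 21.0667
```

View pics/s10.png

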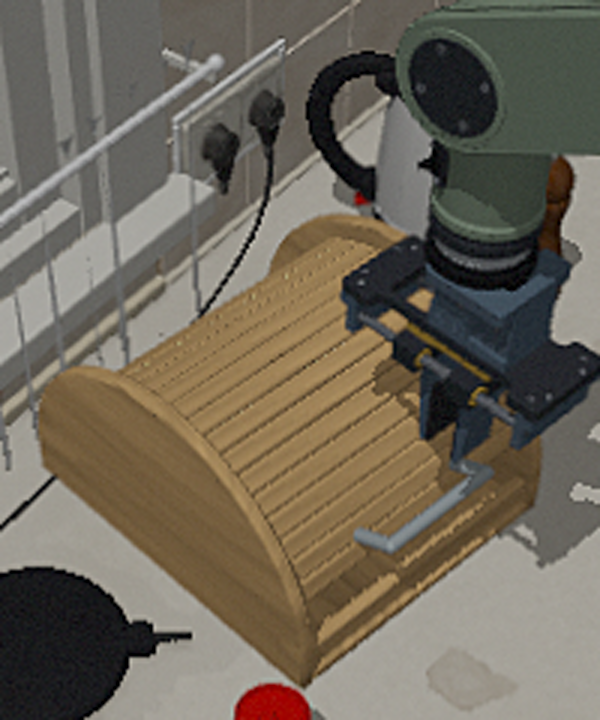

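play_rows(
  motion=[
    [-0.001, 0, 0, 0.1, 0],
    [-0.002, 0, 0, 0.2, 0],
    [-0.003, 0, 0, 0.3, 0],
    [-0.004, 0.001, 0, 0.4, 0],
    [-0.005, 0.001, 0, 0.5, 0],
    [-0.006, 0.001, 0, 0.6, 0],
    [-0.008, 0.002, 0, 0.7, 0],
    [-0.0085, 0.002, 0, 0.8, 0],
  ],
)

```text
time_s: 21.78
ee_pos: [465.7, -17.2, 182.8]
ee_rot: [-93.4, 90.0, -146.7]
force: [-0.1, 0.8, 0.5]
gripper_width: 0.7
```

play_rows(
  motion=[
    [0, 0, 0, 0.1, 0],
    [0, 0, 0, 0.2, 0],
    [0, 0, 0, 0.3, 0],
    [0, 0, -0.005, 0.4, 0],
    [0, 0, -0.015, 0.5, 0],
    [0, 0, -0.025, 0.6, 0],
    [0, 0, -0.035, 0.7, 0],
    [0, 0, -0.045, 0.771, 0],
  ],
)

```text
time_s: 22.45
ee_pos: [466.0, -17.2, 137.5]
ee_rot: [-105.0, 90.0, -114.1]
force: [-0.8, -0.0, -0.8]
gripper_width: 0.5
```

```bash
python3 - <<'E'
from h import *
s=sensors.state();print(s['ee_pos'],s['force'],s['gripper_width'],s['time_s'])
p=grab_frame('side');save(p['img'],'s11',(290,60,400,200),5)
E
```

```text
[466.00722415 -17.23390614 137.47028123] [-0.75117878 -0.01827316 -0.79762612] 0.45374138306433415 22.45
```

View pics/s11.png

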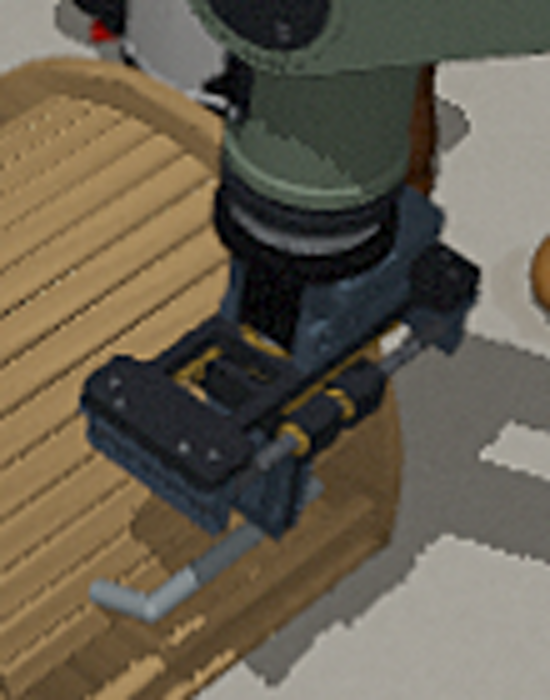

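play_rows(
  motion=[
    [0, 0, -0.012, 0, 0],
    [0, 0, -0.02, 0, 0],
    [0, 0, -0.026, 0, 0],
    [0, 0, -0.032, 0, 0],
    [0, 0, -0.038, 0, 0],
    [0, 0, -0.043, 0, 0],
    [0, 0, -0.047, 0, 0],
    [0, 0, -0.05, 0, 0],
  ],
)

```text
time_s: 23.17
ee_pos: [465.9, -16.9, 87.6]
ee_rot: [161.8, 90.0, 152.5]
force: [-2.2, 0.2, 2.5]
gripper_width: 0.4
```

play_rows(
  motion=[
    [0, 0, -0.002, 0, 0],
    [0, 0, -0.004, 0, 0],
    [0, 0, -0.006, 0, 0],
    [0, 0, -0.008, 0, 0],
    [0, 0, -0.009, 0, 0],
    [0, 0, -0.01, 0, 0],
    [0, 0, -0.01, 0, 0],
    [0, 0, -0.01, 0, 0],
  ],
)

```text
time_s: 23.83
ee_pos: [466.3, -16.9, 80.6]
ee_rot: [8.5, 89.9, -0.8]
force: [-7.4, 0.2, 23.9]
gripper_width: 0.4
```

```bash
python3 - <<'E'
from h import *
p=grab_frame('side');save(p['img'],'s12',(190,0,390,240),3)
E
```

```text
(no output)
```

View pics/s12.png

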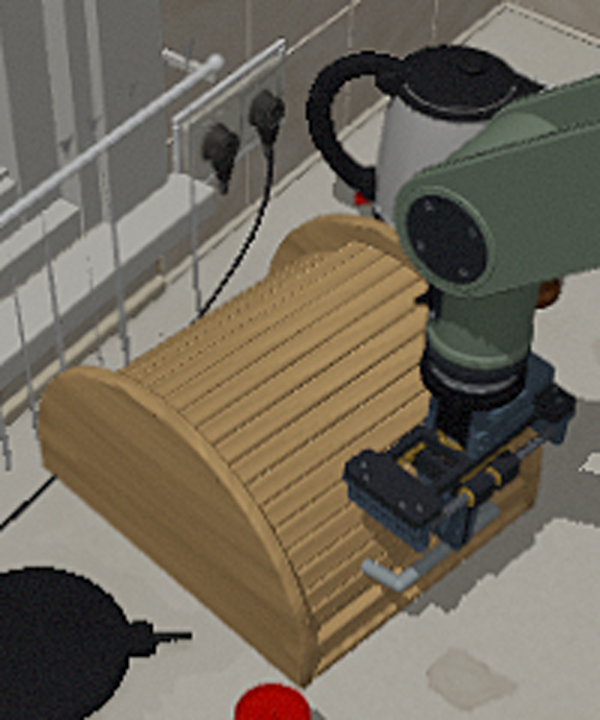

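play_rows(
  motion=[
    [0, 0, 0.005, 0, 0],
    [0, 0, 0.02, 0, 0],
    [0, 0, 0.04, 0, 0],
    [-0.005, 0, 0.07, 0, 0],
    [-0.015, 0, 0.1, 0, 0],
    [-0.025, 0.03, 0.13, 0, 0],
    [-0.035, 0.065, 0.14, 0, 0],
    [-0.04, 0.1, 0.14, 0, 0],
  ],
)

```text
time_s: 24.55
ee_pos: [427.8, 84.1, 221.4]
ee_rot: [19.9, 89.5, 10.5]
force: [0.8, 0.8, -0.9]
gripper_width: 0.2
```

play_rows(
  motion=[
    [0, 0.03, 0, 0, 0],
    [0, 0.06, 0, 0, 0],
    [0, 0.09, 0, 0, 0],
    [0, 0.12, 0, 0, 0],
    [0, 0.15, 0, 0, 0],
    [0, 0.175, 0, 0, 0],
    [0, 0.19, 0, 0, 0],
    [0, 0.19, 0, 0, 0],
  ],
)

```text
time_s: 25.22
ee_pos: [426.7, 276.2, 217.6]
ee_rot: [62.3, 89.8, 53.1]
force: [-0.2, 1.2, 1.1]
gripper_width: 0.9
```

```bash
python3 - <<'E'
from h import *
from scipy.optimize import least_squares
s=sensors.state();print(s['ee_pos'],s['force'],s['time_s'])
b=(641.7,-45.8,-.163)
for n,(S,bx) in dict(side=(4,(190,60,390,240)),top=(4,(300,130,440,240))).items():
    p=grab_frame(n); save(p['img'],'full_'+n)
    im=cv2.resize(p['img'],None,fx=S,fy=S,interpolation=cv2.INTER_CUBIC)
    for j,c in((0,(0,0,255)),(.05,(255,0,0))):
        a=.244+j;q=((proj(p,binpt(b,[(-186*np.cos(a),y,30+186*np.sin(a)) for y in(57,-57)]))+.5)*S-.5).astype(int);cv2.polylines(im,[q.reshape(-1,1,2)],False,c,1)
    cv2.imwrite(f'pics/end_{n}.png',im[bx[1]*S:bx[3]*S,bx[0]*S:bx[2]*S])
E
```

```text
[426.71510142 276.24237443 217.64604636] [-0.16808017  1.19649663  1.10160735] 25.2167
```

View pics/end_side.png

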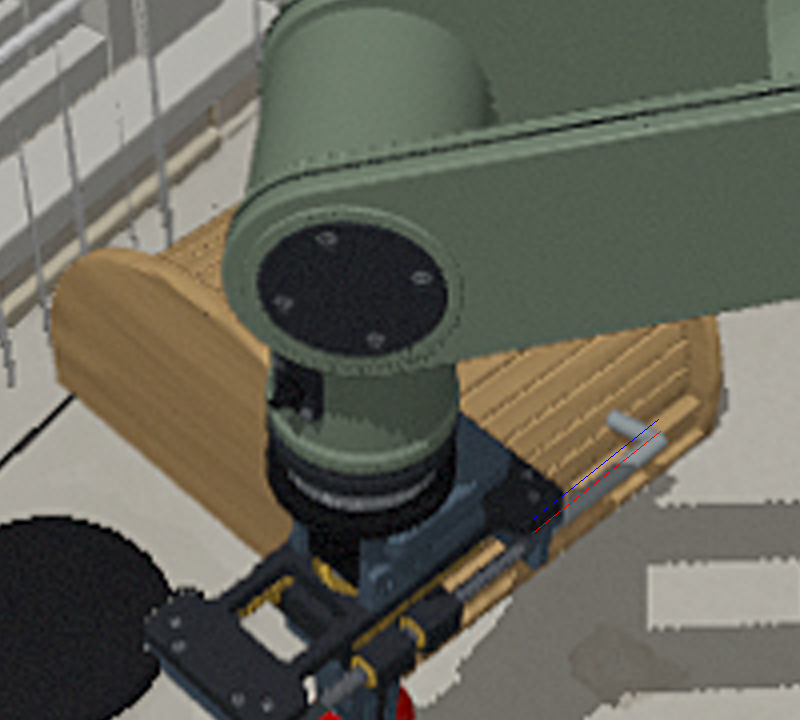

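View pics/end_top.png

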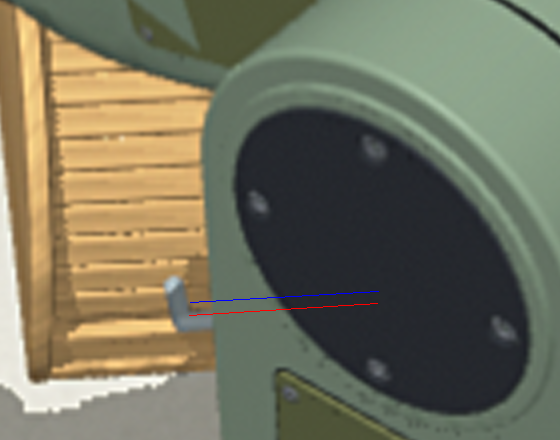

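View pics/full_side.png

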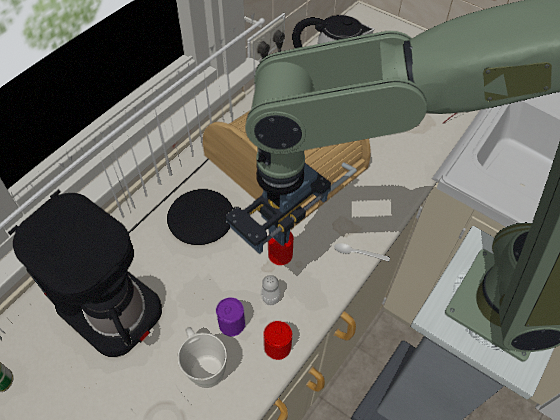

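```bash
python3 -c "
from workcell import job_done; print(job_done())"
```

```text
the job is handed in; nothing more can be done
None
```

I put the green-labelled tin in the bin, shut the cover and handed the job in at about 25 s of the 67 s allowed; no verdict was reported.

- **What I did:** I gripped the bar and rolled the cover fully up. I then stood the tin on the front part of the bin floor, at about x = -86 mm in the bin's frame, and let go. I rolled the cover most of the way down by the bar, then pressed it shut from above with closed fingers.
- **Tin:** after release it was upright on the floor and the fingers were clear of it. It could not be seen once the cover was shut.
- **Cover:** pressing the bar met a stop at about 24 N with the fingertips at z = 80.6 mm, against an expected bar top of 81 mm when shut. In the last pictures the visible end of the bar lies on or just past the line for fully shut, though the arm hid most of it.
- **Other things:** the salt shaker was standing in the last picture. The jam jar was standing in its place when last seen, before the cover closed. The hand was clear of everything and the force reading was about zero.
- **Checks:** none failed or disagreed, apart from small position differences of a few millimetres.

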